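Sort donated groceries into the pantry trays

TASK

Sort the four loose groceries on the table into the three cardboard trays, each with its own kind: both tins into the tray where a tin already stands, the carton with the carton and the jar with the jar. Stand every one upright and flat on its tray's floor, and leave the three that are already in the trays standing upright in their trays.

Things in the scene. Friction and masses are not known exactly. Their poses are not given: they have to be found in the camera images.
- tall_tin_mid (a point): loose on the table: upright food tin (bare metal rims, plain paper label), 54 mm across, 88 mm tall, 0.14 to 0.28 kg. This point: its centre, half-way up; z up
- short_tin_mid (a point): loose on the table: upright food tin of the same make but wider and lower, 62 mm across, 60 mm tall, 0.15 to 0.31 kg. This point: its centre, half-way up; z up
- loose_carton_mid (a point): loose on the table: upright small food carton of off-white board (brown and yellow panels on its two wide faces, no lettering), 36 mm thick along its own x, 74 mm wide along its own y, 94 mm tall, 0.1 to 0.21 kg. This point: its centre, half-way up; z up
- loose_jar_mid (a point): loose on the table: upright amber glass jar, 56 mm across the body up to 56 mm height, then a shoulder and a white screw lid 50 mm across from 66 mm up, 80 mm tall overall, 0.14 to 0.28 kg. This point: its centre, half-way up; z up
- tins_tray: fixed open cardboard tray, 160 mm along its own x, 200 mm along its own y, 25 mm high outside; walls and floor 4 mm thick, so the inside is 152 x 192 mm and its floor 4 mm above the table. Origin: centre of its underside, on the table; z up; its x points away from the robot, give or take 0.1 rad. All three trays look the same: it is the tray of tins because a tin already stands in one end of it (about 50 mm from the centre along y), leaving the other end free
- cartons_tray: fixed open cardboard tray, 160 mm along its own x, 200 mm along its own y, 25 mm high outside; walls and floor 4 mm thick, so the inside is 152 x 192 mm and its floor 4 mm above the table. Origin: centre of its underside, on the table; z up; its x points away from the robot, give or take 0.1 rad. All three trays look the same: it is the tray of cartons because a carton already stands in one end of it (about 50 mm from the centre along y), leaving the other end free
- jars_tray: fixed open cardboard tray, 160 mm along its own x, 200 mm along its own y, 25 mm high outside; walls and floor 4 mm thick, so the inside is 152 x 192 mm and its floor 4 mm above the table. Origin: centre of its underside, on the table; z up; its x points away from the robot, give or take 0.1 rad. All three trays look the same: it is the tray of jars because a jar already stands in one end of it (about 50 mm from the centre along y), leaving the other end free
- tray_tin_mid (a point): already in the tins tray, loose, to be left standing: upright food tin (bare metal rims, plain paper label), 54 mm across, 88 mm tall. This point: its centre, half-way up; z up
- tray_carton_mid (a point): already in the cartons tray, loose, to be left standing: upright small food carton of off-white board (brown and yellow panels on its two wide faces, no lettering), 36 mm thick along its own x, 74 mm wide along its own y, 94 mm tall. This point: its centre, half-way up; z up
- tray_jar_mid (a point): already in the jars tray, loose, to be left standing: upright amber glass jar, 56 mm across the body up to 56 mm height, then a shoulder and a white screw lid 50 mm across from 66 mm up, 80 mm tall overall. This point: its centre, half-way up; z up

How it is judged (in metres and radians):
At the end, for the whole second after the job is handed in: All seven groceries are in the tray of their kind (centres within 76 mm of the tray's centre along its x and 96 mm along its y), standing on its floor (centre height -6 to +8 mm), upright within 0.12 rad and slower than 0.02 m/s (x of tall_tin_mid in the frame of tins_tray between -0.076 and 0.076 m and y of tall_tin_mid in the frame of tins_tray between -0.096 and 0.096 m and z of tall_tin_mid in the frame of tins_tray between 0.042 and 0.056 m and angle between each of tall_tin_mid, short_tin_mid, loose_carton_mid, loose_jar_mid, tray_tin_mid, tray_carton_mid, tray_jar_mid's own z axis and vertical below 0.12 rad and linear speed of each of tall_tin, short_tin, loose_carton, loose_jar, tray_tin, tray_carton, tray_jar below 0.02 m/s and x of short_tin_mid in the frame of tins_tray between -0.076 and 0.076 m and y of short_tin_mid in the frame of tins_tray between -0.096 and 0.096 m and z of short_tin_mid in the frame of tins_tray between 0.028 and 0.042 m and x of loose_carton_mid in the frame of cartons_tray between -0.076 and 0.076 m and y of loose_carton_mid in the frame of cartons_tray between -0.096 and 0.096 m and z of loose_carton_mid in the frame of cartons_tray between 0.045 and 0.059 m and x of loose_jar_mid in the frame of jars_tray between -0.076 and 0.076 m and y of loose_jar_mid in the frame of jars_tray between -0.096 and 0.096 m and z of loose_jar_mid in the frame of jars_tray between 0.038 and 0.052 m and x of tray_tin_mid in the frame of tins_tray between -0.076 and 0.076 m and y of tray_tin_mid in the frame of tins_tray between -0.096 and 0.096 m and z of tray_tin_mid in the frame of tins_tray between 0.042 and 0.056 m and x of tray_carton_mid in the frame of cartons_tray between -0.076 and 0.076 m and y of tray_carton_mid in the frame of cartons_tray between -0.096 and 0.096 m and z of tray_carton_mid in the frame of cartons_tray between 0.045 and 0.059 m and x of tray_jar_mid in the frame of jars_tray between -0.076 and 0.076 m and y of tray_jar_mid in the frame of jars_tray between -0.096 and 0.096 m and z of tray_jar_mid in the frame of jars_tray between 0.038 and 0.052 m); the robot touches nothing.
It also fails if it takes over 102 s, if anything falls off the work surface, if the arm or the gripper's body presses on something with over 40 N, if the wrist force passes 120 N, or if a joint passes its speed limit or range.

ROBOT

A 7-joint arm with a two-finger parallel gripper is mounted at the origin on the work surface. World frame = base frame: x ahead of the robot, y to its left, z up, the work surface at z = 0. Lengths are in mm, angles in rad, forces in N, time in s.
With the tool pointing down it reaches from about 350 to 900 mm from the base axis. Payload 19.9 kg.
Tool frame: the origin (TCP) lies at the very end of the fingers, on their centre line; the grasp point (between the pads) lies 19 mm behind it; z points along the fingers, y is the direction in which the jaws open and shut (so a half turn about z gives the same grasp; the last joint's range is limited). The gripper opens to 94 mm and grips with 3 to 60 N. Pads are 16 mm wide; open, the fingers measure 119 mm over their backs; the gripper's body (75 mm by 177 mm) begins 78 mm behind the grasp point.
Start: joints at [1.085, 0.417, -0.01, 1.614, 0.005, 1.111, -0.053], TCP at [268.35, -564.435, 205.425] pointing down, gripper open.
Joint ranges: [-2.81, 2.81], [-0.39, 2.02], [-1.27, 1.25], [0.06, 2.57], [-1.19, 4.33], [0.19, 2], [-2.82, 2.82]. Speed limits (rad/s): [1.89, 1.89, 2.39, 2.39, 3.01, 3.01, 3.01].

INTERFACE

Orientations are given as a unit quaternion [w, x, y, z].
In Python, from workcell import sensors, capture, get_calibration, ticket gives the robot as it stands. The module is installed in compiled form; this text tells all that it offers.
- The arm moves only by the tool drive_tool, never from a script. Its argument "rows" is a list of rows, each a list of 5 numbers: the gripper command: -1 is fully open, 1 is shut, values between are in proportion, then the shift along the tool's x, y, z in mm, then the turn about the tool's z in degrees. A call has exactly 5 rows; each row shifts and turns the commanded pose from where the row before left it, along the tool's axes as they then stand; what a row does not reach is not made up. A row lasts 1/12 s, in which the tool goes at most 41.7 mm and 7.16 degrees, less where a joint would pass 70% of its speed; a pose out of reach is approached as far as the arm can. A call with a gripper value outside its range is refused whole. The fingers move at their own pace and stop on an object; the grip force is fixed at half the most. Time passes only in rows, so rows that do not move let the fingers close, or fill a call up. It gives the time, the measured TCP pose, the force and the opening at its end, in the units of the state.
- sensors.observe(): the state, without advancing time (a new reading comes with each control period).
- capture(name): name is "scene" or "top"; returns the picture (480x640x3 uint8, red, green, blue); there is no depth.
- get_calibration(name): a dict with "K" (3x3 intrinsics, pixels), "pose" (4x4, takes a point from camera to world coordinates). Camera axes: x right, y down, z forward; pixel columns grow to the right and rows downward; lengths in mm; the calibration is good to about 2 mm. A picture is of the moment at which its call begins. get_calibration takes no time and is no camera call.
- ticket.close_job(): hands the job in, once; it reports no verdict.
The state is a dict: "time": time; "joint_positions": joint angles; "qvel": joint speeds; "joint_efforts": joint torques, N m; "ee_pos": TCP position; "tcp_rot": TCP orientation; "contact_force": force on the tool from outside, world axes, zero at the start; "moment": the same for the moment, N m; "opening": finger opening in mm.
Only numpy, scipy, OpenCV 4.12 (cv2) and the standard library are available. Lean on these libraries where they do the work, as an engineer would, in place of code of your own. Each camera call takes 0.05 s, during which the arm holds its last target. There are 200 camera calls.

## Working session

There is one attempt and no reset: what is moved stays moved. The work goes in short steps, Python scripts to look and compute and a tool call to move; the robot and the scene stay as the last step left them, time stands still between calls to the robot, and variables do not carry over. Pictures are saved under pics/ and viewed, about 12 in all and at most 16, crops included, and the job is handed in when it is done.

Besides the shell and the picture viewer there is one more tool, called after "Request:" as name(argument=value, ...), one argument or row to a line, values as JSON. drive_tool: Moves the arm, as the interface text tells. Its arguments: {"type":"object","properties":{"rows":{"type":"array","items":{"type":"array","items":{"type":"number"}}}},"required":["rows"]}

```bash
mkdir -p pics
python3 - <<'E'
from workcell import sensors, capture, get_calibration
import cv2
for n in("scene","top"):
    cv2.imwrite(f"pics/{n}0.png",capture(n)[:,:,::-1]); c=get_calibration(n); print(n,c["K"],c["pose"])
s=sensors.observe();print(s)
E
```

```text
scene [[494.13543587   0.         323.61131864]
 [  0.         494.13543587 237.57924051]
 [  0.           0.           1.        ]] [[ 8.68455075e-01  3.85847432e-01 -3.11299761e-01  7.84565270e+02]
 [ 4.95740268e-01 -6.82491690e-01  5.37072322e-01 -4.99518438e+02]
 [-5.23152391e-03 -6.20747011e-01 -7.83993482e-01  8.16997164e+02]
 [ 0.00000000e+00  0.00000000e+00  0.00000000e+00  1.00000000e+00]]
top [[517.32333452   0.         310.67409895]
 [  0.         517.32333452 235.69551265]
 [  0.           0.           1.        ]] [[-2.91379510e-02 -9.82539478e-01  1.83758410e-01  3.14078277e+02]
 [-9.99323184e-01  3.27636262e-02  1.67248195e-02  4.26385427e-01]
 [-2.24533873e-02 -1.83146712e-01 -9.82829145e-01  9.53804326e+02]
 [ 0.00000000e+00  0.00000000e+00  0.00000000e+00  1.00000000e+00]]
{'time': 0.1, 'joint_positions': array([ 1.08547968,  0.41787647, -0.01028473,  1.61410032,  0.00473035,
        1.11073432, -0.0530064 ]), 'qvel': array([-0.00037333, -0.00148932, -0.00014246, -0.00072506,  0.00013244,
       -0.00051107,  0.00076363]), 'joint_efforts': array([ 1.15705123e-03, -8.52587628e+01,  6.40512910e-01, -4.26691067e+01,
       -4.87126317e-02,  1.65011524e-02, -2.55682818e-05]), 'ee_pos': array([ 268.19266833, -564.15354403,  204.91729028]), 'tcp_rot': array([-5.18222255e-04,  9.75479257e-01,  2.20090703e-01, -1.78644626e-04]), 'contact_force': array([ 0.07917611, -0.26741904,  0.21371947]), 'moment': array([ 0.00217014,  0.01447221, -0.03208796]), 'opening': 93.79669250313778}
```

View pics/top0.png

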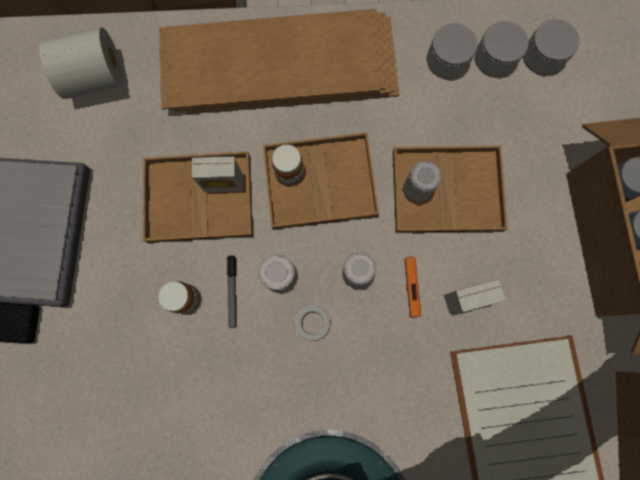

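View pics/scene0.png

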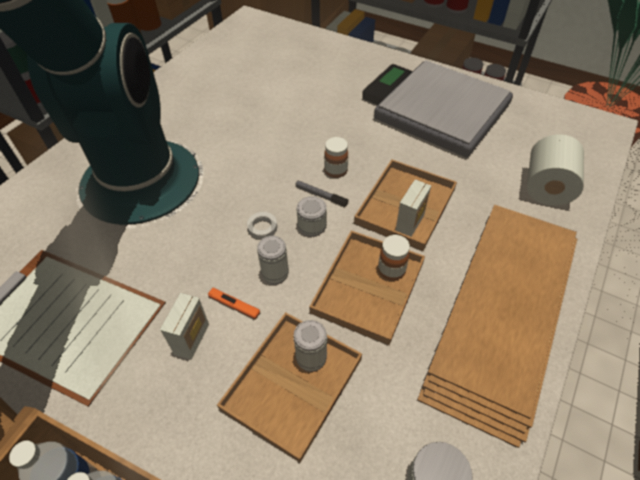

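The top view shows the cartons, jars and tins trays from left to right, centred at about (198,197), (321,181) and (450,190). The loose items are the jar (177,297), short tin (278,273), tall tin (359,269) and carton (480,297). I'll enlarge it to measure.

Run:
```python
import cv2
a=cv2.imread("pics/top0.png")[125:325,130:520]
a=cv2.convertScaleAbs(a,alpha=1.5)
b=cv2.resize(a,None,fx=2.05,fy=2.05,interpolation=cv2.INTER_CUBIC)
cv2.imwrite("pics/crop0.png",b)
```

```text
(no output)
```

View pics/crop0.png

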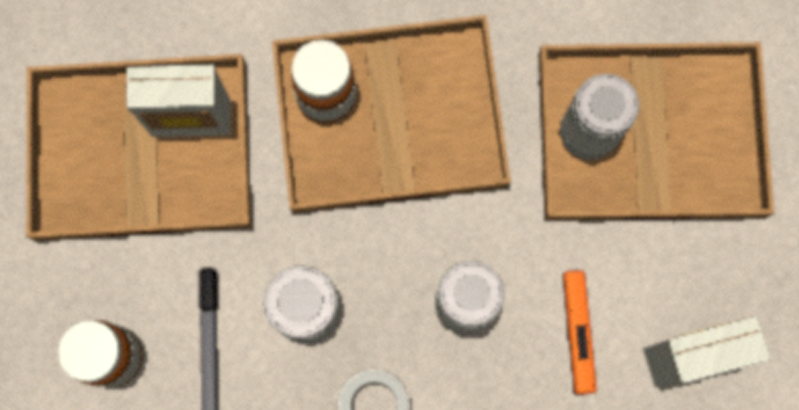

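The crop shows every top face clearly. The loose jar's lid is at (89,352), the short tin at (301,302), the tall tin at (470,296) and the carton top around (718,352) crop px.

```bash
cat > h.py <<'E'
import numpy as np, cv2
from workcell import sensors, capture, get_calibration
def ray(name,uv,z):
    c=get_calibration(name);P=np.array(c["pose"]);d=P[:3,:3]@np.linalg.inv(c["K"])@np.array([*uv,1.])
    o=P[:3,3];return (o+d*(z-o[2])/d[2])[:2]
def proj(name,p):
    c=get_calibration(name);P=np.array(c["pose"]);q=c["K"]@(P[:3,:3].T@(np.array(p,float)-P[:3,3]));return q[:2]/q[2]
E
python3 - <<'E'
from h import *
f=lambda x,y,z: ray("top",(x/2.05+130-.25,y/2.05+125-.25),z)
for n,x,y,z in [("jar",89,352,80),("short",301,302,60),("tall",470,296,88),("tjar",322,69,84),("ttin",607,104,92)]:
    p=f(x,y,z);print(n,p.round(1),"scene",proj("scene",[*p,z]).round(0))
for n,z,cs in [("carton",94,[(668,343),(757,319),(768,360),(682,385)]),("tcarton",98,[(127,66),(215,66),(216,107),(130,108)]),
 ("Tc",25,[(28,70),(243,57),(251,228),(33,239)]),("Tj",25,[(275,43),(486,18),(509,185),(293,212)]),("Tt",25,[(541,46),(760,43),(772,215),(546,219)])]:
    q=np.array([f(*c,z) for c in cs]);m=q.mean(0); yv=(q[0]+q[3]-q[1]-q[2])/2; xv=(q[0]+q[1]-q[2]-q[3])/2
    print(n,m.round(1),"ydir",np.degrees(np.arctan2(-yv[0],yv[1])).round(1),np.linalg.norm(yv).round(),"xdir",np.degrees(np.arctan2(xv[1],xv[0])).round(1),np.linalg.norm(xv).round(),proj("scene",[*m,z]).round())
from scipy.spatial.transform import Rotation as R
s=sensors.observe();w=s["tcp_rot"];print(R.from_quat(w[[1,2,3,0]]).as_matrix().round(3))
E
```

```text
jar [380.7 250.9] scene [335. 144.]
short [418.9  76.7] scene [310. 206.]
tall [416.2 -64.3] scene [270. 245.]
tjar [616.5  53.2] scene [394. 245.]
ttin [ 574.1 -186.4] scene [309. 333.]
carton [ 364.3 -260.7] ydir 13.7 73.0 xdir 11.9 34.0 [178. 312.]
tcarton [600.7 179.6] ydir -1.8 74.0 xdir 3.0 37.0 [414. 193.]
Tc [568.9 225.1] ydir 1.3 198.0 xdir 2.8 160.0 [404. 198.]
Tj [592.7  -4.7] ydir 5.1 195.0 xdir 4.8 160.0 [367. 279.]
Tt [ 569.  -241.8] ydir -1.1 199.0 xdir -1.7 161.0 [291. 377.]
[[ 0.903  0.429 -0.001]
 [ 0.429 -0.903  0.001]
 [-0.    -0.001 -1.   ]]
```

The trays and items agree in both cameras. First I turn the jaws to lie along y, then go above the tall tin.

Request:
drive_tool(
  rows=[
    [-1,0,0,0,6.35],
    [-1,0,0,0,6.35],
    [-1,0,0,0,6.35],
    [-1,0,0,0,6.35],
    [-1,10,-30,0,0],
  ],
)

```text
time: 0.52
ee_pos: [275.6, -537.5, 204.7]
tcp_rot: [0.0, 1.0, -0.006, -0.001]
contact_force: [1.0, -1.0, 0.4]
opening: 93.7
```

Request:
drive_tool(
  rows=[
    [-1,10,-36,0,0],
    [-1,10,-36,0,0],
    [-1,10,-36,0,0],
    [-1,10,-36,0,0],
    [-1,10,-36,0,0],
  ],
)

```text
time: 0.93
ee_pos: [328.2, -352.5, 205.2]
tcp_rot: [-0.0, 1.0, 0.0, -0.0]
contact_force: [0.8, -0.6, -0.3]
opening: 94.1
```

Request:
drive_tool(
  rows=[
    [-1,10,-36,0,0],
    [-1,10,-36,0,0],
    [-1,10,-36,0,0],
    [-1,10,-36,0,0],
    [-1,10,-36,0,0],
  ],
)

```text
time: 1.35
ee_pos: [378.1, -172.6, 205.4]
tcp_rot: [0.0, 1.0, 0.0, -0.0]
contact_force: [0.7, -0.1, -0.3]
opening: 93.7
```

Request:
drive_tool(
  rows=[
    [-1,9.5,-27.5,0,0],
    [-1,9.5,-27.5,0,0],
    [-1,9.5,-27.5,0,0],
    [-1,9.5,-27.5,0,0],
    [-1,0,0,30,0],
  ],
)

```text
time: 1.77
ee_pos: [419.9, -60.1, 178.9]
tcp_rot: [0.0, 1.0, 0.003, 0.004]
contact_force: [1.0, 0.0, 0.2]
opening: 94.1
```

Request:
drive_tool(
  rows=[
    [-1,0,0,30,0],
    [-1,0,0,30,0],
    [-1,0,0,20,0],
    [-1,0,0,0,0],
    [-1,0,0,0,0],
  ],
)

```text
time: 2.18
ee_pos: [415.6, -64.2, 95.3]
tcp_rot: [-0.0, 1.0, 0.0, -0.001]
contact_force: [0.1, -0.1, -0.1]
opening: 93.9
```

Run:
```python
from h import *
a=capture("scene"); b=a[160:340,170:370]; cv2.imwrite("pics/s1.png",cv2.resize(cv2.convertScaleAbs(b[:,:,::-1],alpha=1.5),None,fx=3,fy=3))
```

```text
(no output)
```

View pics/s1.png

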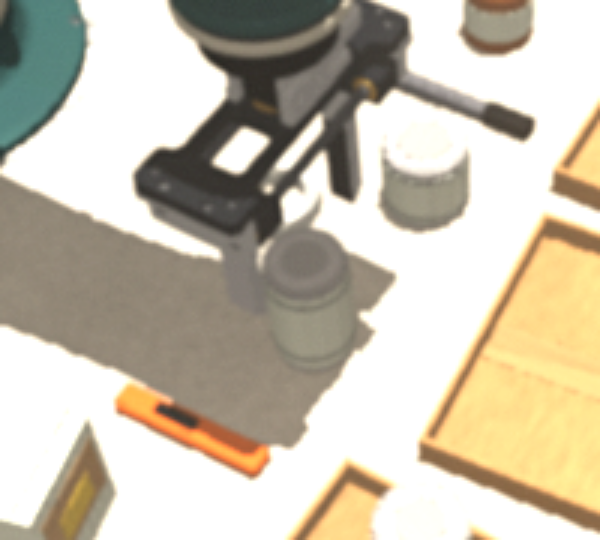

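The crop shows the fingertips straddling the tall tin. Their midpoint is at (268,243) against the tin's top centre at (272,247), which agrees to about 3 mm, so I descend and grip.

Request:
drive_tool(
  rows=[
    [-1,1,0,20,0],
    [-1,0,0,20,0],
    [-1,0,0,15,0],
    [-1,0,0,0,0],
    [1,0,0,0,0],
  ],
)

```text
time: 2.65
ee_pos: [417.6, -64.4, 41.5]
tcp_rot: [0.0, 1.0, 0.0, 0.0]
contact_force: [1.0, 0.2, 0.8]
opening: 90.2
```

Request:
drive_tool(
  rows=[
    [1,0,0,0,0],
    [1,0,0,0,0],
    [1,0,0,0,0],
    [1,0,0,0,0],
    [1,0,0,0,0],
  ],
)

```text
time: 3.07
ee_pos: [417.3, -64.4, 40.9]
tcp_rot: [0.0, 1.0, 0.0, 0.0]
contact_force: [-0.7, -0.1, 0.2]
opening: 57.2
```

Request:
drive_tool(
  rows=[
    [1,0,0,0,0],
    [1,0,0,0,0],
    [1,0,0,0,0],
    [1,0,0,0,0],
    [1,0,0,0,0],
  ],
)

```text
time: 3.48
ee_pos: [417.3, -64.5, 40.7]
tcp_rot: [0.0, 1.0, 0.0, 0.0]
contact_force: [-0.8, 0.5, 7.3]
opening: 53.5
```

Request:
drive_tool(
  rows=[
    [1,0,0,-10,0],
    [1,0,0,-25,0],
    [1,0,0,-25,0],
    [1,0,0,-25,0],
    [1,0,0,-25,0],
  ],
)

```text
time: 3.9
ee_pos: [416.6, -64.1, 152.1]
tcp_rot: [-0.0, 1.0, 0.0, -0.0]
contact_force: [0.8, 0.0, -2.1]
opening: 53.7
```

Request:
drive_tool(
  rows=[
    [1,15,18,0,0],
    [1,25,29,0,0],
    [1,25,29,0,0],
    [1,25,29,0,0],
    [1,25,29,0,0],
  ],
)

```text
time: 4.32
ee_pos: [532.8, -199.8, 151.0]
tcp_rot: [-0.0, 1.0, 0.0, -0.0]
contact_force: [0.5, 0.8, -3.1]
opening: 53.5
```

Request:
drive_tool(
  rows=[
    [1,25,29,0,0],
    [1,25,29,0,0],
    [1,18,22,0,0],
    [1,8,10,0,0],
    [1,0,0,0,0],
  ],
)

```text
time: 4.73
ee_pos: [608.7, -290.7, 150.0]
tcp_rot: [-0.0, 1.0, -0.001, -0.0]
contact_force: [-0.7, 0.1, -2.6]
opening: 53.9
```

Run:
```python
from h import *
s=sensors.observe();print(s["ee_pos"],s["contact_force"],s["opening"])
a=capture("scene"); b=a[200:470,180:440]; cv2.imwrite("pics/s2.png",cv2.resize(b[:,:,::-1],None,fx=2.2,fy=2.2))
```

```text
[ 608.68992583 -290.69032981  150.04046019] [-0.6698713   0.10181438 -2.55138561] 53.90430020630866
```

View pics/s2.png

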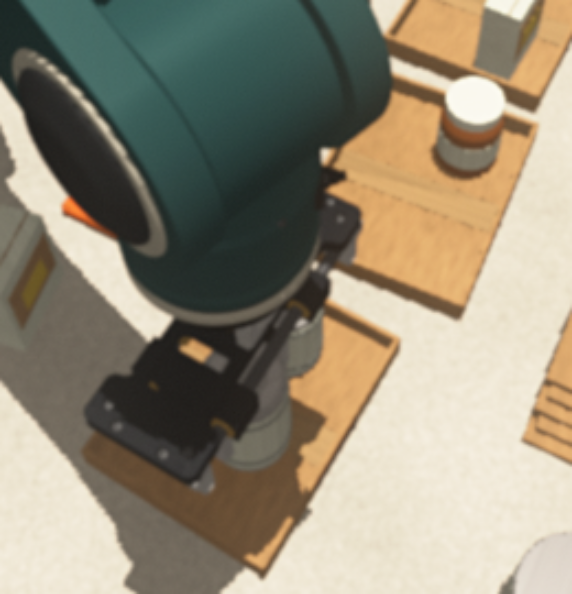

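The picture shows the tin held upright over the free end of the tray, with the tray tin clear behind it. I lower it.

Request:
drive_tool(
  rows=[
    [1,0,0,25,0],
    [1,0,0,30,0],
    [1,0,0,25,0],
    [1,0,0,15,0],
    [1,0,0,7,0],
  ],
)

```text
time: 5.2
ee_pos: [606.6, -286.7, 46.5]
tcp_rot: [-0.001, 1.0, 0.001, -0.002]
contact_force: [0.2, 0.5, -1.9]
opening: 53.6
```

Request:
drive_tool(
  rows=[
    [1,0,0,2,0],
    [1,0,0,0,0],
    [1,0,0,1,0],
    [1,0,0,0,0],
    [1,0,0,0,0],
  ],
)

```text
time: 5.62
ee_pos: [608.6, -288.4, 46.4]
tcp_rot: [0.0, 1.0, 0.0, 0.001]
contact_force: [-0.3, -0.5, -2.6]
opening: 53.7
```

Request:
drive_tool(
  rows=[
    [1,0,0,1,0],
    [1,0,0,1,0],
    [1,0,0,0,0],
    [1,0,0,0,0],
    [1,0,0,0,0],
  ],
)

```text
time: 6.03
ee_pos: [608.7, -288.5, 44.8]
tcp_rot: [0.0, 1.0, 0.0, 0.001]
contact_force: [-4.5, 2.4, 12.2]
opening: 53.4
```

Request:
drive_tool(
  rows=[
    [0.1,0,0,0,0],
    [-0.3,0,0,0,0],
    [-0.6,0,0,0,0],
    [-0.6,0,0,0,0],
    [-0.6,0,0,0,0],
  ],
)

```text
time: 6.45
ee_pos: [608.2, -288.3, 43.4]
tcp_rot: [-0.0, 1.0, 0.0, -0.0]
contact_force: [0.6, -0.0, 0.6]
opening: 74.5
```

Request:
drive_tool(
  rows=[
    [-0.6,0,0,-10,0],
    [-0.6,0,0,-25,0],
    [-0.6,0,0,-30,0],
    [-0.6,0,0,-30,0],
    [-0.6,0,0,-25,0],
  ],
)

```text
time: 6.87
ee_pos: [608.5, -288.3, 166.4]
tcp_rot: [0.0, 1.0, 0.0, 0.001]
contact_force: [-0.3, 0.3, 0.4]
opening: 75.4
```

Request:
drive_tool(
  rows=[
    [-1,-15.75,-30.4,0,0],
    [-1,-15.75,-30.4,0,0],
    [-1,-15.75,-30.4,0,0],
    [-1,-15.75,-30.4,0,0],
    [-1,-15.75,-30.4,0,0],
  ],
)

```text
time: 7.28
ee_pos: [528.5, -135.0, 164.2]
tcp_rot: [0.0, 1.0, 0.0, 0.0]
contact_force: [0.0, 1.2, 1.0]
opening: 94.0
```

Request:
drive_tool(
  rows=[
    [-1,-15.75,-30.4,0,0],
    [-1,-15.75,-30.4,0,0],
    [-1,-15.75,-30.4,0,0],
    [-1,-15.75,-30.4,0,0],
    [-1,-15.75,-30.4,0,0],
  ],
)

```text
time: 7.7
ee_pos: [449.7, 16.9, 164.2]
tcp_rot: [0.0, 1.0, 0.0, 0.0]
contact_force: [0.1, 0.5, 1.0]
opening: 94.1
```

Request:
drive_tool(
  rows=[
    [-1,-15.75,-30.4,0,0],
    [-1,-15.75,-30.4,0,0],
    [-1,0,0,30,0],
    [-1,0,0,30,0],
    [-1,0,0,30,0],
  ],
)

```text
time: 8.12
ee_pos: [419.5, 77.0, 73.6]
tcp_rot: [-0.0, 1.0, 0.001, 0.001]
contact_force: [1.6, -1.1, 0.0]
opening: 93.7
```

Request:
drive_tool(
  rows=[
    [-1,0,0,0,0],
    [-1,0,0,0,0],
    [-1,0,0,0,0],
    [-1,0,0,0,0],
    [-1,0,0,0,0],
  ],
)

```text
time: 8.53
ee_pos: [420.0, 76.4, 74.9]
tcp_rot: [-0.0, 1.0, 0.0, 0.001]
contact_force: [0.2, 0.4, 0.4]
opening: 93.9
```

Run:
```python
from h import *
a=capture("scene"); cv2.imwrite("pics/s3.png",cv2.resize(cv2.convertScaleAbs(a[130:400,200:440,::-1],alpha=1.),None,fx=2.2,fy=2.2))
```

```text
(no output)
```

View pics/s3.png

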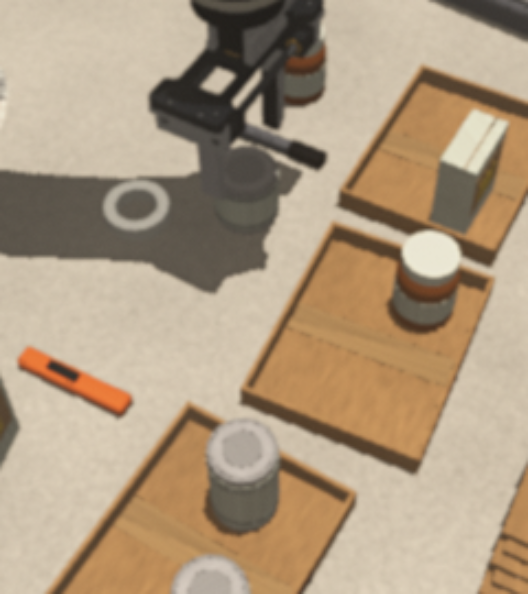

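The fingers straddle the short tin at (248,190) crop px, and the tall tin stands in the tray at (210,590). I descend and grip.

Request:
drive_tool(
  rows=[
    [-1,0,0,20,0],
    [-1,0,0,16,0],
    [-1,0,0,10,0],
    [-1,0,0,0,0],
    [1,0,0,0,0],
  ],
)

```text
time: 9.0
ee_pos: [419.0, 76.5, 27.7]
tcp_rot: [-0.0, 1.0, 0.0, -0.0]
contact_force: [-0.5, -0.1, 0.6]
opening: 90.2
```

Request:
drive_tool(
  rows=[
    [1,0,0,0,0],
    [1,0,0,0,0],
    [1,0,0,0,0],
    [1,0,0,0,0],
    [1,0,0,0,0],
  ],
)

```text
time: 9.42
ee_pos: [419.4, 76.6, 27.9]
tcp_rot: [-0.0, 1.0, 0.0, 0.0]
contact_force: [-0.8, 1.2, 7.5]
opening: 61.4
```

Request:
drive_tool(
  rows=[
    [1,0,0,0,0],
    [1,0,0,0,0],
    [1,0,0,0,0],
    [1,0,0,0,0],
    [1,0,0,0,0],
  ],
)

```text
time: 9.83
ee_pos: [419.4, 76.6, 27.9]
tcp_rot: [-0.0, 1.0, 0.0, 0.0]
contact_force: [-2.2, 0.2, 8.3]
opening: 61.0
```

Request:
drive_tool(
  rows=[
    [1,0,0,-10,0],
    [1,0,0,-25,0],
    [1,0,0,-30,0],
    [1,0,0,-30,0],
    [1,0,0,-25,0],
  ],
)

```text
time: 10.25
ee_pos: [418.8, 76.7, 149.9]
tcp_rot: [-0.0, 1.0, 0.001, 0.0]
contact_force: [0.1, 0.5, -1.7]
opening: 61.2
```

Request:
drive_tool(
  rows=[
    [1,4,14,0,0],
    [1,9.4,30.8,0,0],
    [1,9.4,30.8,0,0],
    [1,9.4,30.8,0,0],
    [1,9.4,30.8,0,0],
  ],
)

```text
time: 10.67
ee_pos: [460.6, -62.2, 148.2]
tcp_rot: [-0.0, 1.0, 0.0, 0.0]
contact_force: [0.9, 1.2, -2.3]
opening: 61.6
```

Request:
drive_tool(
  rows=[
    [1,9.4,30.8,0,0],
    [1,9.4,30.8,0,0],
    [1,9.4,30.8,0,0],
    [1,9.4,30.8,0,0],
    [1,9.4,30.8,0,0],
  ],
)

```text
time: 11.08
ee_pos: [507.7, -216.2, 148.1]
tcp_rot: [-0.0, 1.0, 0.0, -0.0]
contact_force: [0.6, 1.1, -2.1]
opening: 61.8
```

Request:
drive_tool(
  rows=[
    [1,9.4,30.8,0,0],
    [1,9.4,30.8,0,0],
    [1,3.6,10,0,0],
    [1,0,0,20,0],
    [1,0,0,20,0],
  ],
)

```text
time: 11.5
ee_pos: [530.6, -287.2, 108.1]
tcp_rot: [0.0, 1.0, -0.0, 0.001]
contact_force: [0.7, 0.4, -2.7]
opening: 61.9
```

Request:
drive_tool(
  rows=[
    [1,0,0,20,0],
    [1,0,0,20,0],
    [1,0,0,20,0],
    [1,0,0,10,0],
    [1,0,0,3,0],
  ],
)

```text
time: 11.92
ee_pos: [529.3, -285.6, 33.2]
tcp_rot: [-0.001, 1.0, 0.0, -0.001]
contact_force: [0.4, -0.4, -1.6]
opening: 61.7
```

Request:
drive_tool(
  rows=[
    [1,0,0,1,0],
    [1,0,0,0,0],
    [1,0,0,0,0],
    [1,0,0,0,0],
    [1,0,0,0,0],
  ],
)

```text
time: 12.33
ee_pos: [530.5, -286.5, 34.2]
tcp_rot: [0.0, 1.0, 0.0, 0.0]
contact_force: [-0.1, 0.3, -2.4]
opening: 61.2
```

Request:
drive_tool(
  rows=[
    [1,0,0,1,0],
    [1,0,0,1,0],
    [1,0,0,0.5,0],
    [1,0,0,0,0],
    [1,0,0,0,0],
  ],
)

```text
time: 12.75
ee_pos: [530.4, -286.5, 31.9]
tcp_rot: [0.0, 1.0, 0.0, 0.0]
contact_force: [-4.4, 3.0, 15.6]
opening: 61.0
```

Request:
drive_tool(
  rows=[
    [0,0,0,0,0],
    [-0.4,0,0,0,0],
    [-0.7,0,0,0,0],
    [-0.7,0,0,0,0],
    [-0.7,0,0,0,0],
  ],
)

```text
time: 13.17
ee_pos: [530.2, -286.3, 30.9]
tcp_rot: [-0.0, 1.0, 0.0, -0.0]
contact_force: [-0.4, -0.7, -0.1]
opening: 79.1
```

Request:
drive_tool(
  rows=[
    [-0.7,0,0,-10,0],
    [-0.7,0,0,-25,0],
    [-0.7,0,0,-30,0],
    [-0.7,0,0,-30,0],
    [-0.7,0,0,-35,0],
  ],
)

```text
time: 13.58
ee_pos: [529.6, -286.0, 162.3]
tcp_rot: [-0.0, 1.0, 0.0, -0.0]
contact_force: [-0.0, 0.6, -0.2]
opening: 79.8
```

Request:
drive_tool(
  rows=[
    [-1,-8.7,-31.6,0,0],
    [-1,-8.7,-31.6,0,0],
    [-1,-8.7,-31.6,0,0],
    [-1,-8.7,-31.6,0,0],
    [-1,-8.7,-31.6,0,0],
  ],
)

```text
time: 14.0
ee_pos: [486.0, -127.0, 161.7]
tcp_rot: [0.0, 1.0, 0.0, 0.0]
contact_force: [0.8, 0.3, 0.8]
opening: 94.0
```

Request:
drive_tool(
  rows=[
    [-1,-8.7,-31.6,0,0],
    [-1,-8.7,-31.6,0,0],
    [-1,-8.7,-31.6,0,0],
    [-1,-8.7,-31.6,0,0],
    [-1,-8.7,-31.6,0,0],
  ],
)

```text
time: 14.42
ee_pos: [442.5, 31.0, 161.7]
tcp_rot: [0.0, 1.0, 0.0, 0.0]
contact_force: [0.4, 1.0, 0.2]
opening: 93.7
```

Request:
drive_tool(
  rows=[
    [-1,-8.7,-31.6,0,0],
    [-1,-8.7,-31.6,0,0],
    [-1,-8.7,-31.6,0,0],
    [-1,-8.7,-31.6,0,0],
    [-1,-8.7,-31.6,0,0],
  ],
)

```text
time: 14.83
ee_pos: [398.9, 189.0, 161.8]
tcp_rot: [0.0, 1.0, 0.0, 0.001]
contact_force: [1.1, -0.3, 0.4]
opening: 94.1
```

Request:
drive_tool(
  rows=[
    [-1,-8.7,-31.6,0,0],
    [-1,-8.7,-31.6,0,0],
    [-1,0,0,30,0],
    [-1,0,0,30,0],
    [-1,0,0,0,0],
  ],
)

```text
time: 15.25
ee_pos: [379.9, 249.8, 97.7]
tcp_rot: [0.001, 1.0, 0.001, -0.002]
contact_force: [-1.1, -1.3, -0.8]
opening: 94.2
```

Run:
```python
from h import *
a=capture("scene"); cv2.imwrite("pics/s4.png",cv2.resize(a[70:470,200:440,::-1],None,fx=1.5,fy=1.5))
s=sensors.observe();print(s["ee_pos"])
```

```text
[380.77165824 250.23907312  99.99748899]
```

View pics/s4.png

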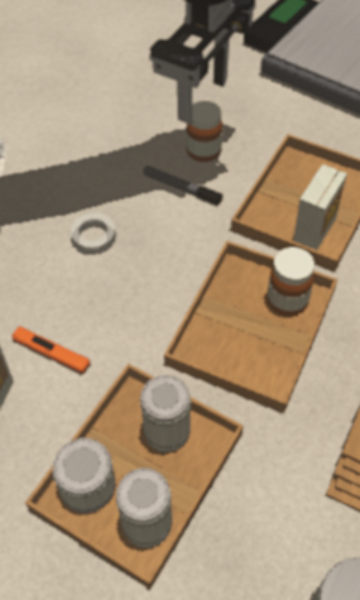

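All three tins stand in their tray. The fingers straddle the jar, whose lid is at (205,115). I descend and grip.

Request:
drive_tool(
  rows=[
    [-1,2,0,25,0],
    [-1,0,0,25,0],
    [-1,0,0,15,0],
    [-1,0,0,6,0],
    [-1,0,0,0,0],
  ],
)

```text
time: 15.72
ee_pos: [384.4, 250.7, 30.6]
tcp_rot: [0.0, 1.0, 0.0, -0.0]
contact_force: [-0.8, 0.3, -0.7]
opening: 94.1
```

Request:
drive_tool(
  rows=[
    [1,0,0,0,0],
    [1,0,0,0,0],
    [1,0,0,0,0],
    [1,0,0,0,0],
    [1,0,0,0,0],
  ],
)

```text
time: 16.13
ee_pos: [384.3, 250.9, 30.5]
tcp_rot: [-0.0, 1.0, 0.0, 0.0]
contact_force: [0.1, -0.1, 0.9]
opening: 64.4
```

Request:
drive_tool(
  rows=[
    [1,0,0,0,0],
    [1,0,0,0,0],
    [1,0,0,0,0],
    [1,0,0,0,0],
    [1,0,0,0,0],
  ],
)

```text
time: 16.55
ee_pos: [384.3, 251.1, 30.3]
tcp_rot: [-0.0, 1.0, 0.0, 0.0]
contact_force: [-0.1, 0.1, 7.3]
opening: 55.4
```

Request:
drive_tool(
  rows=[
    [1,0,0,-10,0],
    [1,0,0,-25,0],
    [1,0,0,-30,0],
    [1,0,0,-30,0],
    [1,0,0,-25,0],
  ],
)

```text
time: 16.97
ee_pos: [383.7, 251.0, 152.3]
tcp_rot: [-0.0, 1.0, 0.001, 0.0]
contact_force: [-0.1, -0.0, -1.6]
opening: 55.6
```

Request:
drive_tool(
  rows=[
    [1,7,10,0,0],
    [1,20,28.6,0,0],
    [1,20,28.6,0,0],
    [1,20,28.6,0,0],
    [1,20,28.6,0,0],
  ],
)

```text
time: 17.38
ee_pos: [471.6, 125.0, 150.7]
tcp_rot: [-0.0, 1.0, 0.0, 0.0]
contact_force: [-0.4, 0.6, -0.8]
opening: 55.3
```

Request:
drive_tool(
  rows=[
    [1,20,28.6,0,0],
    [1,20,28.6,0,0],
    [1,20,28.6,0,0],
    [1,20,28.6,0,0],
    [1,20,28.6,0,0],
  ],
)

```text
time: 17.8
ee_pos: [571.6, -18.0, 150.6]
tcp_rot: [-0.0, 1.0, 0.0, -0.0]
contact_force: [-0.9, 1.3, -2.0]
opening: 55.8
```

Request:
drive_tool(
  rows=[
    [1,20,28.6,0,0],
    [1,6,9,0,0],
    [1,0,0,15,0],
    [1,0,0,20,0],
    [1,0,0,20,0],
  ],
)

```text
time: 18.22
ee_pos: [597.1, -54.0, 95.0]
tcp_rot: [-0.0, 1.0, 0.0, 0.0]
contact_force: [-0.5, 0.5, -1.5]
opening: 55.1
```

Request:
drive_tool(
  rows=[
    [1,0,0,20,0],
    [1,0,0,20,0],
    [1,0,0,10,0],
    [1,0,0,5,0],
    [1,0,0,3,0],
  ],
)

```text
time: 18.63
ee_pos: [597.1, -53.9, 37.0]
tcp_rot: [-0.0, 1.0, 0.0, -0.0]
contact_force: [0.4, -0.4, -1.5]
opening: 55.5
```

Request:
drive_tool(
  rows=[
    [1,0,0,0,0],
    [1,0,0,0,0],
    [1,0,0,0,0],
    [1,0,0,0,0],
    [1,0,0,0,0],
  ],
)

```text
time: 19.05
ee_pos: [597.5, -54.0, 37.5]
tcp_rot: [0.0, 1.0, 0.0, 0.0]
contact_force: [0.1, 0.1, -1.3]
opening: 55.6
```

Request:
drive_tool(
  rows=[
    [1,0,0,1,0],
    [1,0,0,1,0],
    [1,0,0,1,0],
    [1,0,0,0,0],
    [1,0,0,0,0],
  ],
)

```text
time: 19.47
ee_pos: [597.3, -54.1, 34.4]
tcp_rot: [0.0, 1.0, 0.0, 0.0]
contact_force: [-3.3, 0.1, 7.1]
opening: 55.7
```

Request:
drive_tool(
  rows=[
    [0,0,0,0,0],
    [-0.4,0,0,0,0],
    [-0.6,0,0,0,0],
    [-0.6,0,0,0,0],
    [-0.6,0,0,0,0],
  ],
)

```text
time: 19.88
ee_pos: [597.2, -54.0, 33.9]
tcp_rot: [-0.0, 1.0, 0.0, -0.0]
contact_force: [-0.2, -0.0, 0.0]
opening: 74.7
```

Request:
drive_tool(
  rows=[
    [-0.6,0,0,-10,0],
    [-0.6,0,0,-25,0],
    [-0.6,0,0,-30,0],
    [-0.6,0,0,-35,0],
    [-0.6,0,0,-35,0],
  ],
)

```text
time: 20.3
ee_pos: [596.8, -53.9, 171.0]
tcp_rot: [-0.0, 1.0, 0.0, -0.0]
contact_force: [-0.2, 0.2, 0.3]
opening: 75.2
```

Request:
drive_tool(
  rows=[
    [-1,0,0,-10,-6.85],
    [-1,0,0,0,-6.85],
    [-1,0,0,0,-6.85],
    [-1,0,0,0,-6.85],
    [-1,0,0,0,-6.85],
  ],
)

```text
time: 20.72
ee_pos: [597.2, -54.1, 179.9]
tcp_rot: [0.0, 0.955, 0.298, 0.0]
contact_force: [0.5, -0.1, -0.1]
opening: 93.8
```

Request:
drive_tool(
  rows=[
    [-1,0,0,0,-6.85],
    [-1,0,0,0,-6.85],
    [-1,0,0,0,-6.85],
    [-1,0,0,0,-6.85],
    [-1,0,0,0,-6.85],
  ],
)

```text
time: 21.13
ee_pos: [597.1, -54.1, 179.7]
tcp_rot: [0.0, 0.825, 0.565, 0.0]
contact_force: [-0.2, 0.0, -0.4]
opening: 93.8
```

Request:
drive_tool(
  rows=[
    [-1,0,0,0,-6.85],
    [-1,0,0,0,-6.85],
    [-1,0,0,0,-6.85],
    [-1,0,0,0,-6.85],
    [-1,0,0,0,-6.85],
  ],
)

```text
time: 21.55
ee_pos: [597.2, -54.2, 179.7]
tcp_rot: [0.0, 0.622, 0.783, -0.0]
contact_force: [0.4, -0.2, -1.5]
opening: 94.1
```

Request:
drive_tool(
  rows=[
    [-1,0,0,0,0],
    [-1,0,0,0,0],
    [-1,0,0,0,0],
    [-1,0,0,0,0],
    [-1,0,0,0,0],
  ],
)

```text
time: 21.97
ee_pos: [597.2, -54.0, 179.1]
tcp_rot: [0.0, 0.625, 0.781, -0.0]
contact_force: [0.2, 0.2, 0.5]
opening: 94.1
```

```bash
cat >> h.py <<'E'
def shift(target):
    from scipy.spatial.transform import Rotation as R
    s=sensors.observe();w=np.array(s["tcp_rot"]);M=R.from_quat(w[[1,2,3,0]]).as_matrix()
    print("yaw",np.degrees(np.arctan2(M[1,0],M[0,0])).round(2),s["ee_pos"].round(1),s["joint_positions"].round(2),"shift",(M.T@(np.array(target)-s["ee_pos"])).round(1))
E
python3 -c "
from h import *
shift([365,-260.7,175])"
```

```text
yaw 102.68 [597.2 -54.  179.1] [ 0.6   0.5  -0.75  1.69  0.38  1.1  -0.04] shift [-150.7 -271.9    4.1]
```

Request:
drive_tool(
  rows=[
    [-1,-15,-27.2,0,0],
    [-1,-15,-27.2,0,0],
    [-1,-15,-27.2,0,0],
    [-1,-15,-27.2,0,0],
    [-1,-15,-27.2,0,0],
  ],
)

```text
time: 22.38
ee_pos: [479.9, -158.0, 178.9]
tcp_rot: [0.0, 0.624, 0.781, -0.0]
contact_force: [0.8, -0.1, 0.6]
opening: 93.7
```

Request:
drive_tool(
  rows=[
    [-1,-15,-27.2,0,0],
    [-1,-15,-27.2,0,0],
    [-1,-15,-27.2,0,0],
    [-1,-15,-27.2,0,0],
    [-1,-15,-27.2,0,0],
  ],
)

```text
time: 22.8
ee_pos: [363.9, -261.3, 179.2]
tcp_rot: [0.0, 0.625, 0.781, -0.0]
contact_force: [0.8, -0.9, 0.7]
opening: 94.0
```

Request:
drive_tool(
  rows=[
    [-1,0,0,30,0],
    [-1,0,0,30,0],
    [-1,0,0,10,0],
    [-1,0,0,0,0],
    [-1,0,0,0,0],
  ],
)

```text
time: 23.22
ee_pos: [365.7, -260.1, 109.5]
tcp_rot: [-0.0, 0.624, 0.782, 0.0]
contact_force: [-0.2, -0.5, 0.8]
opening: 93.9
```

Run:
```python
from h import *
shift([365,-260.7,45])
a=capture("scene"); cv2.imwrite("pics/s5.png",cv2.resize(a[130:400,60:440,::-1],None,fx=2,fy=2))
```

```text
yaw 102.82 [ 365.7 -260.1  109.5] [ 1.17  0.31 -0.71  2.11  0.27  0.82  0.52] shift [-0.5 -0.8 64.5]
```

View pics/s5.png

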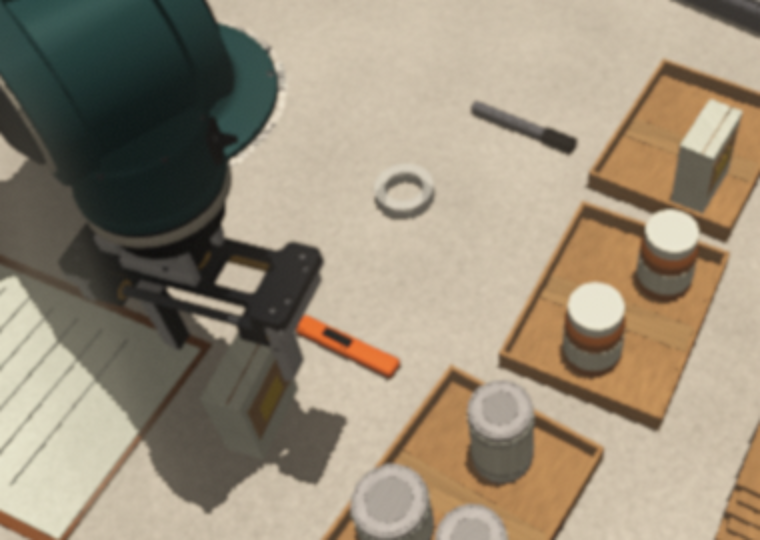

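The jaws straddle the carton's two wide faces at (245,390) crop px, and both jars stand in their tray. I descend and grip.

Request:
drive_tool(
  rows=[
    [-1,0,0,20,0],
    [-1,0,0,20,0],
    [-1,0,0,17,0],
    [-1,0,0,7,0],
    [-1,0,0,0,0],
  ],
)

```text
time: 23.68
ee_pos: [365.3, -260.3, 44.9]
tcp_rot: [-0.0, 0.624, 0.782, 0.0]
contact_force: [-0.7, 0.1, -0.4]
opening: 94.2
```

Request:
drive_tool(
  rows=[
    [1,0,0,0,0],
    [1,0,0,0,0],
    [1,0,0,0,0],
    [1,0,0,0,0],
    [1,0,0,0,0],
  ],
)

```text
time: 24.1
ee_pos: [365.3, -260.8, 45.4]
tcp_rot: [0.0, 0.624, 0.781, -0.0]
contact_force: [0.7, 0.4, 0.7]
opening: 64.1
```

Request:
drive_tool(
  rows=[
    [1,0,0,0,0],
    [1,0,0,0,0],
    [1,0,0,0,0],
    [1,0,0,0,0],
    [1,0,0,0,0],
  ],
)

```text
time: 24.52
ee_pos: [365.1, -260.5, 44.9]
tcp_rot: [-0.0, 0.624, 0.781, 0.0]
contact_force: [-0.3, -0.2, -1.1]
opening: 35.6
```

Request:
drive_tool(
  rows=[
    [1,0,0,0,0],
    [1,0,0,0,0],
    [1,0,0,0,0],
    [1,0,0,0,0],
    [1,0,0,0,0],
  ],
)

```text
time: 24.93
ee_pos: [365.1, -260.5, 44.9]
tcp_rot: [-0.0, 0.624, 0.781, -0.0]
contact_force: [0.5, 0.5, -1.5]
opening: 36.0
```

Request:
drive_tool(
  rows=[
    [1,0,0,-10,0],
    [1,0,0,-25,0],
    [1,0,0,-30,0],
    [1,0,0,-35,0],
    [1,0,0,-30,0],
  ],
)

```text
time: 25.35
ee_pos: [365.3, -259.9, 177.4]
tcp_rot: [0.0, 0.624, 0.782, 0.0]
contact_force: [0.4, 0.1, -0.9]
opening: 35.8
```

Request:
drive_tool(
  rows=[
    [1,0,0,0,5.4],
    [1,0,0,0,5.4],
    [1,0,0,0,0],
    [1,0,0,0,0],
    [1,0,0,0,0],
  ],
)

```text
time: 25.77
ee_pos: [365.0, -260.2, 175.0]
tcp_rot: [-0.0, 0.694, 0.72, 0.0]
contact_force: [-1.1, -0.3, -0.8]
opening: 35.7
```

```bash
python3 -c "
from h import *
shift([567,273,175])"
```

```text
yaw 92.18 [ 365.  -260.2  175. ] [ 1.22  0.19 -0.73  2.05  0.16  0.96  0.44] shift [5.252e+02 2.221e+02 1.000e-01]
```

Request:
drive_tool(
  rows=[
    [1,10,4.2,0,0],
    [1,31.5,13.3,0,0],
    [1,31.5,13.3,0,0],
    [1,31.5,13.3,0,0],
    [1,31.5,13.3,0,0],
  ],
)

```text
time: 26.18
ee_pos: [418.0, -120.2, 174.9]
tcp_rot: [-0.0, 0.694, 0.72, 0.0]
contact_force: [0.9, -0.9, -1.2]
opening: 36.0
```

Request:
drive_tool(
  rows=[
    [1,31.5,13.3,0,0],
    [1,31.5,13.3,0,0],
    [1,31.5,13.3,0,0],
    [1,31.5,13.3,0,0],
    [1,31.5,13.3,0,0],
  ],
)

```text
time: 26.6
ee_pos: [478.8, 39.6, 174.9]
tcp_rot: [-0.0, 0.694, 0.72, -0.0]
contact_force: [1.0, -0.1, -1.3]
opening: 35.9
```

Request:
drive_tool(
  rows=[
    [1,31.5,13.3,0,0],
    [1,31.5,13.3,0,0],
    [1,31.5,13.3,0,0],
    [1,31.5,13.3,0,0],
    [1,31.5,13.3,0,0],
  ],
)

```text
time: 27.02
ee_pos: [539.5, 199.3, 174.6]
tcp_rot: [-0.0, 0.694, 0.72, -0.0]
contact_force: [0.5, 0.3, -0.7]
opening: 36.0
```

Request:
drive_tool(
  rows=[
    [1,31.5,13.3,0,0],
    [1,31.5,13.3,0,0],
    [1,11,5,0,0],
    [1,0,0,0,0],
    [1,0,0,0,0],
  ],
)

```text
time: 27.43
ee_pos: [568.0, 273.0, 174.4]
tcp_rot: [-0.001, 0.694, 0.72, -0.0]
contact_force: [-0.9, -1.3, -2.0]
opening: 35.9
```

Run:
```python
from h import *
shift([567,273,50])
a=capture("scene"); cv2.imwrite("pics/s6.png",cv2.resize(a[60:330,280:520,::-1],None,fx=2,fy=2))
```

```text
yaw 92.14 [568.  273.  174.4] [ 0.09  0.59 -0.83  1.61  0.47  1.15 -0.82] shift [ -0.   -0.8 124.4]
```

View pics/s6.png

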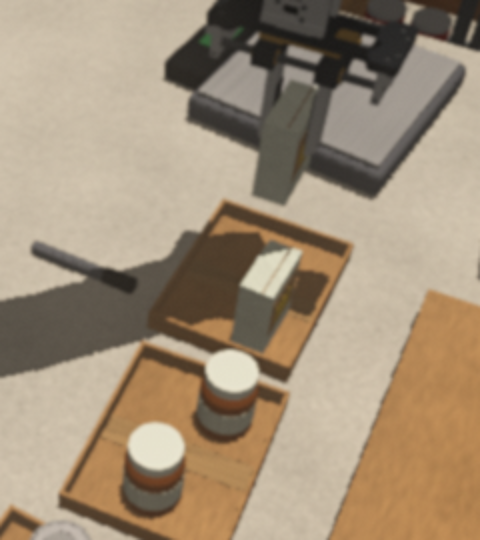

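The picture shows the carton held upright over the free end of its tray. I lower it.

Request:
drive_tool(
  rows=[
    [1,0,0,20,0],
    [1,0,0,30,0],
    [1,0,0,30,0],
    [1,0,0,25,0],
    [1,0,0,12,0],
  ],
)

```text
time: 27.9
ee_pos: [567.7, 269.7, 55.1]
tcp_rot: [-0.0, 0.695, 0.719, -0.002]
contact_force: [0.4, -0.3, -1.4]
opening: 36.1
```

Request:
drive_tool(
  rows=[
    [1,0,0,5,0],
    [1,0,0,1,0],
    [1,0,0,0,0],
    [1,0,0,0,0],
    [1,0,0,0,0],
  ],
)

```text
time: 28.32
ee_pos: [569.5, 272.0, 53.2]
tcp_rot: [0.0, 0.695, 0.719, 0.001]
contact_force: [0.0, -0.7, -1.1]
opening: 35.8
```

Request:
drive_tool(
  rows=[
    [1,0,0,1,0],
    [1,0,0,1,0],
    [1,0,0,1,0],
    [1,0,0,1,0],
    [1,0,0,0,0],
  ],
)

```text
time: 28.73
ee_pos: [569.0, 271.8, 48.9]
tcp_rot: [0.0, 0.695, 0.719, 0.0]
contact_force: [-4.2, -5.4, 16.6]
opening: 36.1
```

Request:
drive_tool(
  rows=[
    [1,0,0,0,0],
    [1,0,0,0,0],
    [1,0,0,0,0],
    [1,0,0,0,0],
    [1,0,0,0,0],
  ],
)

```text
time: 29.15
ee_pos: [569.0, 271.9, 48.9]
tcp_rot: [0.0, 0.695, 0.719, 0.0]
contact_force: [-5.3, -3.5, 15.7]
opening: 35.5
```

Contact with the floor is clear from the force. I release, lift, and move back out of the camera's view.

Request:
drive_tool(
  rows=[
    [0.1,0,0,0,0],
    [-0.1,0,0,0,0],
    [-0.4,0,0,0,0],
    [-0.5,0,0,0,0],
    [-0.5,0,0,0,0],
  ],
)

```text
time: 29.57
ee_pos: [568.8, 271.9, 47.8]
tcp_rot: [-0.0, 0.695, 0.719, -0.0]
contact_force: [-0.1, 0.8, -0.3]
opening: 65.5
```

Request:
drive_tool(
  rows=[
    [-0.5,0,0,0,0],
    [-0.5,0,0,-15,0],
    [-0.5,0,0,-30,0],
    [-0.5,0,0,-35,0],
    [-0.5,0,0,-35,0],
  ],
)

```text
time: 29.98
ee_pos: [568.3, 272.0, 165.2]
tcp_rot: [-0.0, 0.695, 0.719, -0.0]
contact_force: [0.6, -0.2, 0.2]
opening: 70.5
```

Request:
drive_tool(
  rows=[
    [-0.5,0,0,-30,0],
    [-0.5,0,-30,0,0],
    [-0.5,0,-35,0,0],
    [-0.5,0,-35,0,0],
    [-0.5,0,-35,0,0],
  ],
)

```text
time: 30.4
ee_pos: [432.2, 267.1, 193.6]
tcp_rot: [0.0, 0.695, 0.719, 0.0]
contact_force: [-1.0, 0.9, 1.0]
opening: 70.9
```

Request:
drive_tool(
  rows=[
    [-0.5,0,-25,0,0],
    [-0.5,0,0,0,0],
    [-0.5,0,0,0,0],
    [-0.5,0,0,0,0],
    [-0.5,0,0,0,0],
  ],
)

```text
time: 30.82
ee_pos: [409.7, 266.4, 193.3]
tcp_rot: [-0.0, 0.695, 0.719, 0.0]
contact_force: [0.1, 1.0, -0.0]
opening: 71.0
```

Run:
```python
from h import *
s=sensors.observe();print(s["time"],s["ee_pos"],s["contact_force"],abs(s["qvel"]).max())
a=capture("scene")[100:470,180:480,::-1]; b=capture("top")[110:330,100:540,::-1]
cv2.imwrite("pics/end.png",np.hstack([cv2.resize(a,(300,370)),cv2.resize(b,(490,370))]))
```

```text
30.8167 [409.72405408 266.38875408 193.33655616] [ 0.09705531  0.98204333 -0.04313177] 0.010085201658475797
```

View pics/end.png

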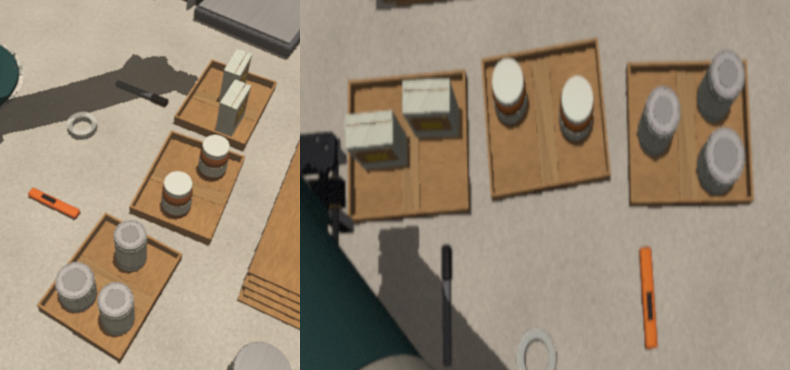

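All seven items stand upright in both views: two cartons, two jars and three tins, each in its own tray, with the gripper clear. I hand the job in.

```bash
python3 -c "
from workcell import ticket
print(ticket.close_job())"
```

```text
the job is handed in; nothing more can be done
None
```

I sorted all four groceries and handed the job in at about 31 s of the 102 s allowed. The tall and short tins, the jar and the carton are each in the tray of their kind, and the three already in the trays were left standing.

- **Final pictures:** both camera views showed all seven items upright in the right trays. The gripper was open and clear, at about 193 mm height, with the arm nearly at rest and no contact force beyond noise.
- **Placing:** I lowered each item until the floor pushed back with 7 to 17 N, well under the limits, and the fingers then came away freely.
- **Not checked:** I judged final tilt and position from the pictures and the release poses. I did not re-measure each item to the millimetre. No check failed or disagreed beyond the roughly 2 to 3 mm camera error.

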